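# Mesh the lens turntable's spindle gear

### The job

Put the lens turntable in gear: take the black knob on its spindle and ease it down until it is fully home, rocking the spindle gently to and fro whenever the hidden teeth meet end on, and never forcing the teeth. Then, with the knob left down, turn the turntable by that knob counter-clockwise (seen from above) until the lug on its rim rests against the steel stop post, gently, and let go. Touch neither the turntable nor its lens, and leave the other things on the bench where they are.

Things in the scene. Friction and masses are not known exactly. Their poses are not given: they have to be found in the camera images.
- machine: white bench machine, 290 x 250 mm, fixed; origin at bench level under the vertical spindle axis, x towards its grey panel (115 mm high, from 120 mm off the axis). Deck 70 mm high; on it a flat aluminium turntable 170 mm across, top 80 mm high, lens on it to 90 mm. A dark hub tube, 68 mm across, rises from it to 105 mm and hides a ring of six gear teeth, 60 degrees apart.
- knob_grip (a point): on the spindle axis, where to grip the black bar knob; x along the bar, z up. Bar 62 mm long (x), 24 wide (y: pinch across this), 36 high; this point is 14 mm below its top and 22 mm above the 66 mm steel flange under it, which comes down on the hub rim when home. The knob turns with the spindle and slides on it. This point is 156 mm above the bench with the knob raised, 134 mm when home.
- knob (a joint): travel of the knob down the spindle, m: 0 raised, 0.022 fully home. It slides stiffly (about 3 N of push) and stays where left. Its three teeth meet the tops of the hidden ring teeth 5 to 13 mm down (varies). They pass only at gaps, with 0.16 rad of play, every 1.05 rad of spindle turn; nothing visible tells where. Steel on steel, hardly any give: over about 25 N on the teeth harms them.
- spindle (a joint): turn of the spindle with its knob, rad, counter-clockwise from above positive; turns freely (0.03 N m) while out of gear.
- carrier (a joint): turn of the turntable, rad, counter-clockwise from above positive; 1.0 is against the rubber-backed stop post, which gives little. It turns stiffly (0.15 N m) and stays where left; pressing on the teeth with a few newtons does not drag it along. In gear it turns with the spindle, after taking up the play.
- dog: the three clutch teeth under the knob, hidden in its steel sleeve and the hub, moving with it. Origin on the spindle axis at their lower end. Out of reach; the force on them must stay low (25 N at most), when pressing and when turning against the stop.
- lug (a point): top of the outer end of the small steel lug that sticks out of the turntable's rim beside the lens, 95 mm from the axis, 81 mm above the bench.
- stop_post (a point): top of the steel stop post, 10 mm across, 25 mm high, on the deck 93 mm from the axis, 95 mm above the bench.
- spectacles: bystander: spectacles, 120 mm wide, standing open; origin under the bridge.
- driver: bystander: small screwdriver, 150 mm; origin under its middle.
- tweezers: bystander: steel tweezers 110 mm long lying near the machine; origin under the middle.
- lens_blank: bystander: clear lens blank, 66 mm across, 10 mm high, near the machine; origin under its centre.
- lens_block: bystander: brass lens block, 24 mm across, 18 mm high, standing on a corner of the machine's deck; origin under its centre.
- tray: bystander: grey tray 130 x 190 x 28 mm; origin under its centre.
- case: bystander: brown spectacle case 65 x 160 x 45 mm; origin under its centre.

How it is judged:
On the way, in this order (a step that is already met when the one before it is completed fails the run):
1. the knob is fully home, so the teeth have meshed (value of joint knob above 0.0195 m), for 0.2 s.
2. the turntable's lug is against the stop post, the knob still home (value of joint carrier above 0.94 rad and value of joint knob above 0.0195 m), for 0.2 s.
At the end, for the whole second after the job is handed in: the knob is home (within 2.5 mm of the end of its 22 mm travel), the turntable stands within 0.06 rad of its stop (about 5 mm between lug and post), all at rest (all of step 2 and angular speed of dog below 0.1 rad/s); the robot touches nothing.
It fails at once if the clutch teeth are forced: more than 28 N on them (contact force between dog and anything else above 28 N).
It fails at once if the robot touches the turntable or its lens (contact force between any of the fingers, the arm and carrier above 1.5 N).
It fails at once if a bystander is moved by more than 20 mm (distance of any of spectacles, driver, tweezers, lens_blank, lens_block, tray, case from where it was at the start of the episode above 0.02 m).
It also fails if it takes over 72 s, if anything falls off the work surface, if the arm or the gripper's body presses on something with over 40 N, if the wrist force passes 120 N, or if a joint passes its speed limit or range.

### The arm

A 7-joint arm with a two-finger parallel gripper is mounted at the origin on the work surface. World frame = base frame: x ahead of the robot, y to its left, z up, the work surface at z = 0. Lengths are in m, angles in rad, forces in N, time in s.
With the tool pointing down it reaches from about 0.4 to 0.85 m from the base axis. Payload 4.5 kg.
Tool frame: the origin (TCP) lies at the very end of the fingers, on their centre line; the grasp point (between the pads) lies 19 mm behind it (r.pinch_z is the distance from the TCP to the grasp point, in m); z points along the fingers, y is the line along which they close (so a half turn about z gives the same grasp; the last joint's range is limited). The gripper opens to 88 mm and grips with 3 to 60 N. Pads are 18 mm wide; open, the fingers measure 123 mm over their backs; the gripper's body (75 mm by 187 mm) begins 45 mm behind the grasp point.
Start: joints at [-1.242, 0.689, -0.195, 1.565, 0.157, 0.902, -0.215], TCP at [0.182, 0.598, 0.239] pointing down, gripper open.
Joint ranges: [-3.01, 3.01], [-0.46, 2.08], [-1.47, 1.51], [0.13, 2.56], [-1, 4.14], [0.04, 2.09], [-2.66, 2.66]. Speed limits (rad/s): [2.57, 2.57, 3.14, 3.14, 3.14, 3.14, 3.14].

### API

Orientations are given as a unit quaternion [x, y, z, w].
In Python, from plant import r, cams gives the robot as it stands.
- The arm moves only by the shell command python3 -m pendant 'ROWS' [FORCE]. ROWS is JSON, a list of rows, each a list of 3 entries, a list of its own where there are three numbers: the closure, from -1 (fully open) to 1 (shut), then the shift along the tool's x, y, z in mm, then the turn, a rotation vector about the tool's x, y, z in degrees. A call has 1 to 8 rows; each row shifts and turns the commanded pose from where the row before left it, along the tool's axes as they then stand; what a row does not reach is not made up. A row lasts 1/8 s, in which the tool goes at most 62.5 mm and 10.7 degrees, less where a joint would pass 70% of its speed; a pose out of reach is approached as far as the arm can. A call with a gripper value outside its range is refused whole. The fingers move at their own pace and stop on an object; FORCE is the grip in N (left out, the last holds). Time passes only in rows, so rows that do not move let the fingers close. It gives the time, the measured TCP pose, the force, the opening and the grip force at its end, in the units of the state.
- r.get_state(): the state, without advancing time (a new reading comes with each control period).
- cams.snapshot(name): name is "scene" or "top" or "wrist"; returns a dict with "img" (480x640x3 uint8, red, green, blue), "camera_matrix" (3x3 intrinsics, pixels), "D" ([k1, k2, p1, p2, k3] as OpenCV has them; the pictures are not rectified), "camera_from_world" (4x4, takes a point from world to camera coordinates); the wrist camera has in their place "tool_from_camera" (4x4, takes a point from camera to tool coordinates, whose origin is the TCP and whose axes are the flange's). Camera axes: x right, y up, looking along -z (the intrinsics and any distortion apply to the point x, -y, -z); pixel columns grow to the right and rows downward; lengths in m; the calibration is good to about 2 mm. A picture is of the moment at which its call begins: read the wrist's pose just before it. There is no depth.
- r.finish_job(): hands the job in; it is judged then, once.
The state is a dict: "clock": time; "q": joint angles; "qd": joint speeds; "joint_torque": joint torques, N m; "tool_pos": TCP position; "eef_rot": TCP orientation; "contact_force": force on the tool from outside, world axes, zero at the start; "moment": the same for the moment, N m; "opening": opening from 0.0 (shut) to 1.0 (fully open); "finger_force": force on a finger pad.
Only numpy, scipy, OpenCV 4.12 (cv2) and the standard library are available. Lean on these libraries where they do the work, as an engineer would, in place of code of your own. Each camera call takes 0.05 s, during which the arm holds its last target. There are 200 camera calls.

## Working session

There is one attempt and no reset: what is moved stays moved. The work goes in short steps, Python scripts to look and compute and a shell command to move; the robot and the scene stay as the last step left them, time stands still between calls to the robot, and variables do not carry over. Pictures are saved under pics/ and viewed, at most 10 in all, crops included, and the job is handed in when it is done.

```bash
mkdir -p pics; ls; python3 - <<'E'
from plant import r,cams
import cv2,numpy as np
s=r.get_state();print({k:np.round(v,3).tolist() for k,v in s.items()})
for n in("scene","top"):
    c=cams.snapshot(n);cv2.imwrite(f"pics/{n}0.png",c["img"][:,:,::-1]);print(n,c["camera_matrix"],c["D"],c["camera_from_world"])
E
```

```text
pics
{'clock': 0.0, 'q': [-1.242, 0.69, -0.195, 1.566, 0.157, 0.902, -0.215], 'qd': [-0.0, -0.002, -0.001, 0.001, -0.001, -0.001, 0.001], 'joint_torque': [-0.0, -52.756, -1.267, -15.343, -0.053, 0.007, 0.0], 'tool_pos': [0.181, 0.597, 0.238], 'eef_rot': [0.147, 0.989, -0.001, -0.0], 'contact_force': [-0.131, 0.347, -0.481], 'moment': [-0.004, -0.006, 0.037], 'finger_force': 0.0, 'opening': 1.002}
scene [[471.39777742   0.         309.1298311 ]
 [  0.         471.39777742 233.13438307]
 [  0.           0.           1.        ]] [-0.07415279  0.          0.          0.          0.        ] [[ 0.59726418  0.8018488   0.01772001 -0.28027636]
 [-0.58774076  0.42253686  0.68994449  0.20528912]
 [ 0.54574381 -0.4224939   0.72364535 -1.5856144 ]
 [ 0.          0.          0.          1.        ]]
top [[443.47737654   0.         321.32808275]
 [  0.         443.47737654 245.85108759]
 [  0.           0.           1.        ]] [-0.0181837  0.         0.         0.         0.       ] [[ 0.00885814 -0.99989626 -0.01135766  0.01332246]
 [ 0.99483775  0.00766395  0.10118849 -0.50894725]
 [-0.10109095 -0.01219537  0.99480244 -0.98114369]
 [ 0.          0.          0.          1.        ]]
```

View pics/scene0.png

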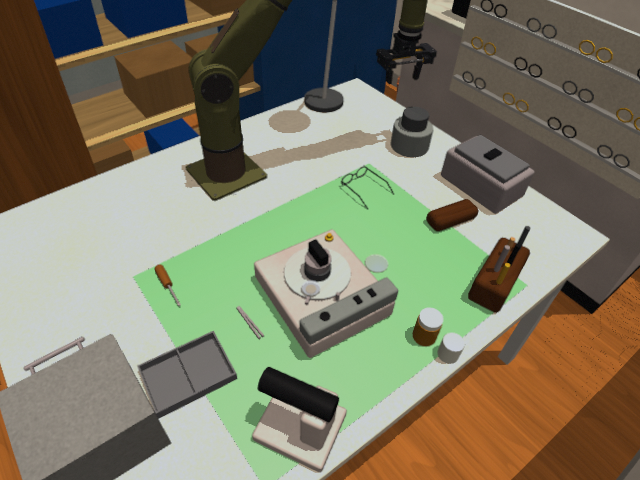

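View pics/top0.png

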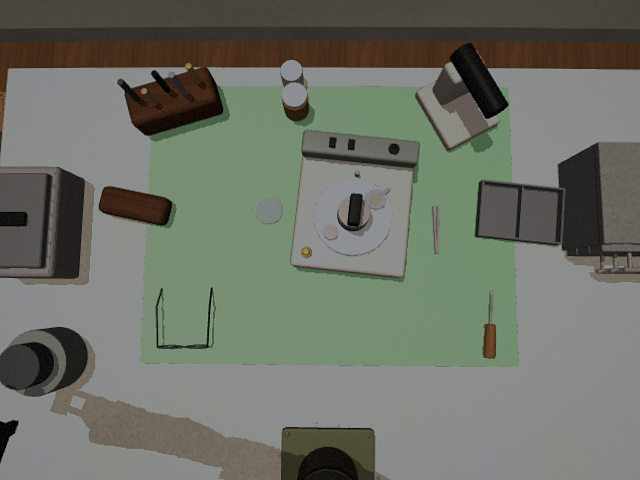

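```bash
cat > h.py <<'E'
import cv2,numpy as np
from plant import r,cams
def ray(c,uv):
    K,D=np.array(c["camera_matrix"]),np.array(c["D"])
    p=cv2.undistortPoints(np.array(uv,float).reshape(-1,1,2),K,D)[:,0]
    T=np.array(c["camera_from_world"]);d=np.c_[p[:,0],-p[:,1],-np.ones(len(p))]@T[:3,:3]
    return -T[:3,:3].T@T[:3,3],d
def plane(c,uv,z):
    o,d=ray(c,uv);return o+d*((z-o[2])/d[:,2])[:,None]
E
python3 - <<'E'
from h import *
c=cams.snapshot("top");im=c["img"]
x0,y0,x1,y1=290,125,425,280
cv2.imwrite("pics/topcrop.png",cv2.resize(im[y0:y1,x0:x1,::-1],None,fx=3.8,fy=3.8,interpolation=cv2.INTER_CUBIC))
m=(im.max(2)<60).astype(np.uint8);m[:185]=0;m[240:]=0;m[:,:330]=0;m[:,380:]=0
n,l,st,ce=cv2.connectedComponentsWithStats(m);print(st,ce)
i=1+np.argmax(st[1:,4]);ys,xs=np.where(l==i);R=cv2.minAreaRect(np.c_[xs,ys].astype(np.float32));b=cv2.boxPoints(R);print(R,b)
print(plane(c,b,.17).round(4))
for nm,uv,z in(("post",(357,174),.095),("lug",(387,189),.081),("hub",(353,215),.105)):print(nm,plane(c,[uv],z).round(4))
s=cams.snapshot("scene")
cv2.imwrite("pics/scenecrop.png",cv2.resize(s["img"][225:355,245:405,::-1],None,fx=4,fy=4,interpolation=cv2.INTER_CUBIC))
E
```

```text
[[     0      0    640    480 306712]
 [   338    194     29     37    488]] [[319.4453396  239.54222202]
 [353.8545082  212.96311475]]
((350.455078125, 212.61648559570312), (36.495670318603516, 27.071908950805664), 80.13418579101562) [[333.99268 196.95778]
 [360.66425 192.31923]
 [366.91748 228.27519]
 [340.2459  232.91374]]
[[ 0.591  -0.0083  0.17  ]
 [ 0.6006 -0.0607  0.17  ]
 [ 0.5293 -0.0728  0.17  ]
 [ 0.5198 -0.0209  0.17  ]]
post [[ 0.6576 -0.0586  0.095 ]]
lug [[ 0.6284 -0.1247  0.081 ]]
hub [[ 0.5666 -0.0495  0.105 ]]
```

View pics/topcrop.png

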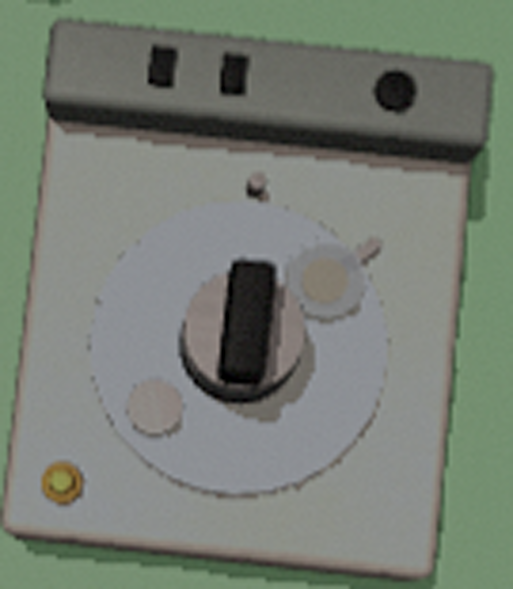

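View pics/scenecrop.png

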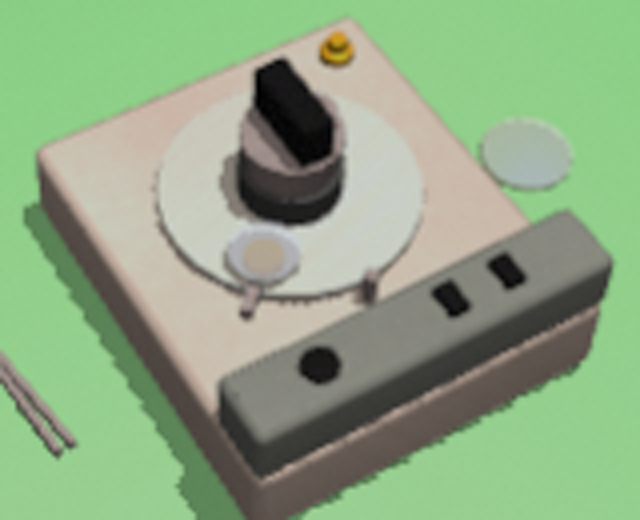

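```bash
python3 - <<'E'
from h import *
c=cams.snapshot("top");f=lambda p,z:plane(c,np.array(p,float)/3.8+[290-.37,125-.37],z)
print(ray(c,[(320,240)])[0])
P=f([(233,260),(275,263),(262,383),(220,380)],.17);print(P.round(4),P.mean(0))
d=P[:2].mean(0)-P[2:].mean(0);print("bar",np.degrees(np.arctan2(d[1],d[0])))
T=f([(90,345),(388,347),(240,198),(238,496)],.08);print("table",T.round(4),T.mean(0))
L=f([(376,241)],.081)[0];S=f([(257,182)],.095)[0]
for C in(P.mean(0),T.mean(0)):
  for X in(L,S):
    v=X-C;print(np.hypot(*v[:2]),np.degrees(np.arctan2(v[1],v[0])))
s=cams.snapshot("scene");g=lambda p,z:plane(s,np.array(p,float)/4+[245-.37,225-.37],z)
q=g([(256,83),(283,58),(333,118),(303,140)],.17);print("scene bar",q.round(4),q.mean(0))
from scipy.spatial.transform import Rotation as R
st=r.get_state();print(R.from_quat(st["eef_rot"]).as_matrix().round(3),R.from_quat(st["eef_rot"]).as_euler("ZYX",degrees=True))
E
```

```text
[0.40701718 0.00525621 1.02769505]
[[ 0.599  -0.0416  0.17  ]
 [ 0.5976 -0.0633  0.17  ]
 [ 0.5348 -0.0566  0.17  ]
 [ 0.5362 -0.035   0.17  ]] [ 0.56690928 -0.04911223  0.17      ]
bar -6.033091666835099
table [[ 0.5694  0.0348  0.08  ]
 [ 0.5694 -0.1346  0.08  ]
 [ 0.6554 -0.0504  0.08  ]
 [ 0.4838 -0.0496  0.08  ]] [ 0.5695096  -0.04996228  0.08      ]
0.10145859705102635 -51.1463535359949
0.09444866251345872 -6.102208694131186
0.09917657467913459 -52.00818096167311
0.091774483158761 -5.747088696971854
scene bar [[ 0.5513 -0.0663  0.17  ]
 [ 0.5444 -0.0407  0.17  ]
 [ 0.6003 -0.046   0.17  ]
 [ 0.6034 -0.0709  0.17  ]] [ 0.57486121 -0.055988    0.17      ]
[[-0.957  0.29  -0.   ]
 [ 0.29   0.957 -0.001]
 [-0.    -0.001 -1.   ]] [ 1.63113495e+02  2.02137410e-03 -1.79967871e+02]
```

```bash
python3 -m pendant '[[-1,[-35,-32,0],[0,0,0]],[-1,[-35,-32,0],[0,0,0]],[-1,[-35,-32,0],[0,0,0]],[-1,[-35,-32,0],[0,0,0]],[-1,[-35,-32,0],[0,0,0]],[-1,[-35,-32,0],[0,0,0]],[-1,[-35,-32,0],[0,0,0]],[-1,[-35,-32,0],[0,0,0]]]' 40; python3 -c "
from plant import r;print(r.get_state()['q'])"
```

```text
clock: 1.3
tool_pos: [0.3759, 0.2705, 0.2389]
eef_rot: [0.147, 0.989, 0.0, 0.0]
contact_force: [0.2, 0.3, -0.2]
opening: 1.002
finger_force: 0.0
[-0.55914635  0.48815676 -0.24603428  2.03457324  0.19267467  0.63967934
  0.34359096]
```

```bash
python3 -m pendant '[[-1,[-35,-31,0],[0,0,0]],[-1,[-35,-31,0],[0,0,0]],[-1,[-35,-31,0],[0,0,0]],[-1,[-35,-31,0],[0,0,0]],[-1,[-35,-31,0],[0,0,0]],[-1,[-35,-31,0],[0,0,0]],[-1,[-35,-32,0],[0,0,0]],[-1,[-32,-32,0],[0,0,-10.5]]]'; python3 -m pendant '[[-1,[0,0,0],[0,0,0]],[-1,[0,0,0],[0,0,0]]]'; python3 - <<'E'
from h import *
s=r.get_state();print(s["q"],s["tool_pos"],s["eef_rot"],s["contact_force"])
c=cams.snapshot("wrist");cv2.imwrite("pics/w0.png",c["img"][:,:,::-1])
print(c["camera_matrix"],c["D"],c["tool_from_camera"])
E
```

```text
clock: 2.3
tool_pos: [0.5684, -0.0492, 0.2388]
eef_rot: [0.053, 0.999, -0.0, 0.0]
contact_force: [0.1, -0.2, 0.2]
opening: 1.0
finger_force: 0.0
clock: 2.55
tool_pos: [0.5672, -0.0473, 0.2385]
eef_rot: [0.056, 0.998, 0.0, -0.0]
contact_force: [-0.2, 0.5, 0.4]
opening: 0.996
finger_force: 0.0
[ 0.20329457  0.6266905  -0.33667337  1.73288306  0.26487218  0.8274517
  1.20386909] [ 0.56715724 -0.04729824  0.23854033] [ 5.61361684e-02  9.98422955e-01  4.76314145e-04 -3.27824474e-04] [-0.24373615  0.50352361  0.38589626]
[[375.14762961   0.         322.49116339]
 [  0.         375.14762961 233.86295494]
 [  0.           0.           1.        ]] [-0.07612334  0.          0.          0.          0.        ] [[-1.13806622e-03  9.62103953e-01  2.72680560e-01  7.10272478e-02]
 [ 9.99999099e-01  1.28891618e-03 -3.74086654e-04  4.18271323e-04]
 [-7.11372634e-04  2.72679888e-01 -9.62104554e-01 -1.47420633e-01]
 [ 0.00000000e+00  0.00000000e+00  0.00000000e+00  1.00000000e+00]]
```

View pics/w0.png

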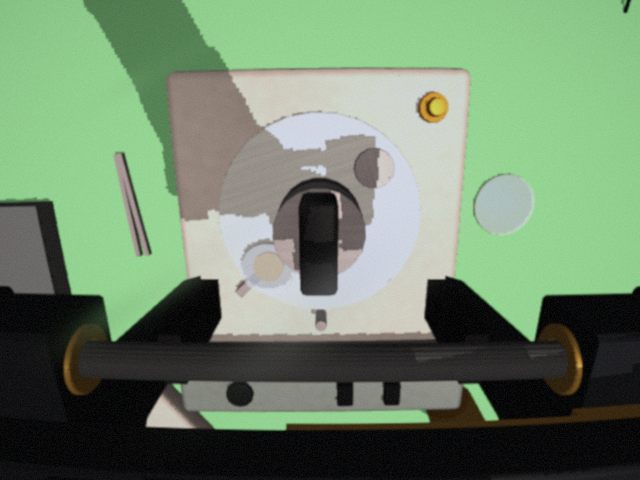

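```bash
python3 - <<'E'
from h import *
from scipy.spatial.transform import Rotation as R
s=r.get_state();c=cams.snapshot("wrist");A=np.eye(4);A[:3,:3]=R.from_quat(s["eef_rot"]).as_matrix();A[:3,3]=s["tool_pos"]
c["camera_from_world"]=np.linalg.inv(A@np.array(c["tool_from_camera"]))
print(s["tool_pos"])
P=plane(c,[(300,295),(338,295),(337,213),(302,213)],.17);print(P.round(4),P.mean(0))
d=P[:2].mean(0)-P[2:].mean(0);print(np.degrees(np.arctan2(d[1],d[0])))
T=plane(c,[(219,208),(422,208),(320,111),(320,307)],.08);print(T.round(4),T[:2].mean(0),T[2:].mean(0))
g=cv2.cvtColor(c["img"],6)
for y in(225,250,275):print(g[y,290:350:2])
Pt=(np.linalg.inv(A)@np.r_[P.mean(0),1]);print("tool mm",Pt*1000, "yaw x",np.degrees(np.arctan2(A[1,0],A[0,0])))
E
```

```text
[ 0.56708327 -0.04651716  0.23870795]
[[ 0.5955 -0.0634  0.17  ]
 [ 0.5982 -0.0396  0.17  ]
 [ 0.5456 -0.0349  0.17  ]
 [ 0.5433 -0.0554  0.17  ]] [ 0.5706871  -0.04834872  0.17      ]
-6.874680108125244
[[ 0.5507 -0.1311  0.08  ]
 [ 0.5697  0.0377  0.08  ]
 [ 0.4832 -0.0383  0.08  ]
 [ 0.6505 -0.0574  0.08  ]] [ 0.56017402 -0.04667502  0.08      ] [ 0.56685582 -0.04787918  0.08      ]
[94 99 95 89 34 11 15 21 10 27 25 25 27 30 32 34 32 38 35 33 40 29 20 32
 88 99 94 96 95 93]
[161 158 107  88  43  13  13  17  17  13  18  13  15  16  11  19  21  17
  24  23  23  24  24  88 170 166 166 127 115 136]
[203 211 217 216 136  31  33  34  37  43  45  43  47  47  48  53  53  52
  59  57  61  60  58 129 208 211 211 209 212 211]
tool mm [  -3.82282105   -1.49173407   68.70433461 1000.        ] yaw x 173.66035293080384
```

```bash
python3 -m pendant '[[-1,[-1,-1,30],[0,0,0]],[-1,[0,0,30],[0,0,0]],[-1,[0,0,25],[0,0,0]],[-1,[0,0,14],[0,0,0]],[-1,[0,0,0],[0,0,0]],[-1,[0,0,0],[0,0,0]],[-1,[0,0,0],[0,0,0]]]' 30; python3 -m pendant '[[0.2,[0,0,0],[0,0,0]],[0.3,[0,0,0],[0,0,0]],[0.35,[0,0,0],[0,0,0]],[0.4,[0,0,0],[0,0,0]]]' 30; python3 -c "
from plant import r;s=r.get_state();print(s['q'],s['moment'])"
```

```text
clock: 3.52
tool_pos: [0.5691, -0.0489, 0.1407]
eef_rot: [0.056, 0.998, 0.0, 0.001]
contact_force: [0.1, 0.8, -0.2]
opening: 1.0
finger_force: 0.0
clock: 4.03
tool_pos: [0.5684, -0.0491, 0.1397]
eef_rot: [0.056, 0.998, 0.0, -0.0]
contact_force: [0.8, -0.1, 0.1]
opening: 0.571
finger_force: 0.0
[ 0.16778544  0.76281395 -0.27734838  1.81895588  0.33831407  0.60632654
  1.14260034] [ 0.02374869 -0.04129414  0.01825782]
```

```bash
python3 -m pendant '[[0.6,[0,0,0],[0,0,0]],[0.8,[0,0,0],[0,0,0]],[1,[0,0,0],[0,0,0]],[1,[0,0,0],[0,0,0]],[1,[0,0,0],[0,0,0]],[1,[0,0,0],[0,0,0]]]' 30; python3 -c "
from plant import r;s=r.get_state();print(s['q'],s['moment'])"
```

```text
clock: 4.78
tool_pos: [0.5683, -0.0498, 0.1397]
eef_rot: [0.056, 0.998, -0.0, -0.0]
contact_force: [-0.3, -3.6, 1.0]
opening: 0.268
finger_force: 30.0
[ 0.16802181  0.76273003 -0.27642931  1.81899151  0.33875587  0.60658272
  1.14257891] [-0.72112655  0.06851362  0.02020619]
```

```bash
python3 -m pendant '[[1,[0,-1,1],[0,0,0]],[1,[0,0,1],[0,0,0]],[1,[0,0,1],[0,0,0]],[1,[0,0,1],[0,0,0]]]'; python3 -m pendant '[[1,[0,0,0.5],[0,0,0]],[1,[0,0,0.5],[0,0,0]]]'
```

```text
clock: 5.28
tool_pos: [0.5683, -0.0499, 0.1357]
eef_rot: [0.056, 0.998, 0.0, 0.0]
contact_force: [-0.3, -2.2, 2.5]
opening: 0.272
finger_force: 30.0
clock: 5.52
tool_pos: [0.5683, -0.0499, 0.1347]
eef_rot: [0.056, 0.998, 0.0, 0.0]
contact_force: [-0.3, -1.9, 2.9]
opening: 0.271
finger_force: 30.0
```

```bash
for i in 1; do python3 -m pendant '[[1,[0,0,0.5],[0,0,0]],[1,[0,0,0.5],[0,0,0]]]' | egrep 'tool|contact'; done;  python3 -m pendant '[[1,[0,0,0.5],[0,0,0]],[1,[0,0,0.5],[0,0,0]]]' | egrep 'tool|contact'
```

```text
tool_pos: [0.5684, -0.0499, 0.1344]
contact_force: [-3.0, -2.1, 10.9]
tool_pos: [0.5684, -0.0499, 0.1343]
contact_force: [-5.0, -2.1, 19.3]
```

```bash
python3 -m pendant '[[1,[0,0,0.5],[0,0,0]],[1,[0,0,0.5],[0,0,0]]]' | egrep 'tool|contact'
```

```text
tool_pos: [0.5685, -0.0499, 0.1342]
contact_force: [-7.5, -1.4, 26.3]
```

```bash
python3 -m pendant '[[1,[0,0,-1],[0,0,0]],[1,[0,0,-1],[0,0,0]]]' | egrep 'tool|contact'; python3 -c "
from plant import r;s=r.get_state();print(s['q'],s['moment'])"
```

```text
tool_pos: [0.5683, -0.0499, 0.1344]
contact_force: [-0.1, -1.8, 2.1]
[ 0.16680711  0.77046364 -0.27335868  1.82303103  0.34265475  0.59387588
  1.14029259] [-0.34731727  0.21134598 -0.00058563]
```

```bash
python3 -m pendant '[[1,[0,0,0.5],[0,0,0]],[1,[0,0,0.4],[0,0,1]],[1,[0,0,0],[0,0,2]],[1,[0,0,0],[0,0,2]]]' | egrep 'tool|contact|rot'; python3 -c "
from plant import r;s=r.get_state();print(s['q'][6],s['moment'])"
```

```text
tool_pos: [0.5684, -0.0499, 0.1343]
eef_rot: [0.1, 0.995, -0.0, 0.0]
contact_force: [-4.9, -1.4, 15.9]
1.0783079216928066 [-0.37233346  0.91731463  0.03817334]
```

```bash
python3 -m pendant '[[1,[0,0,-0.2],[0,0,2]],[1,[0,0,0],[0,0,2]],[1,[0,0,0],[0,0,2]],[1,[0,0,0],[0,0,2]]]' | egrep 'tool|contact|rot'
```

```text
tool_pos: [0.5684, -0.0498, 0.1343]
eef_rot: [0.169, 0.986, 0.0, 0.0]
contact_force: [-3.9, -1.9, 14.1]
```

```bash
python3 -m pendant '[[1,[0,0,0],[0,0,2]],[1,[0,0,0],[0,0,2]],[1,[0,0,0],[0,0,2]],[1,[0,0,0],[0,0,2]]]' | egrep 'tool|contact|rot'
```

```text
tool_pos: [0.5685, -0.0497, 0.1342]
eef_rot: [0.237, 0.971, 0.0, 0.0]
contact_force: [-3.6, -1.4, 13.4]
```

```bash
python3 -m pendant '[[1,[0,0,0],[0,0,2]],[1,[0,0,0],[0,0,2]],[1,[0,0,0],[0,0,2]],[1,[0,0,0],[0,0,2]]]' | egrep 'tool|contact|rot'
```

```text
tool_pos: [0.5684, -0.0497, 0.1335]
eef_rot: [0.304, 0.953, 0.0, 0.0]
contact_force: [-1.1, -1.2, 2.1]
```

```bash
python3 -m pendant '[[1,[0,0,0],[0,0,2]],[1,[0,0,0],[0,0,2]],[1,[0,0,0],[0,0,2]]]' | egrep 'tool|contact|rot'
```

```text
tool_pos: [0.5685, -0.0496, 0.1328]
eef_rot: [0.354, 0.935, 0.0, 0.0]
contact_force: [-0.1, -0.6, 1.2]
```

```bash
python3 -m pendant '[[1,[0,0,0],[0,0,-1.5]],[1,[0,0,0.5],[0,0,-1.5]],[1,[0,0,0.5],[0,0,0]]]' | egrep 'tool|contact|rot'; python3 -c "
from plant import r;s=r.get_state();print(s['q'][6],s['moment'])"
```

```text
tool_pos: [0.5685, -0.0497, 0.132]
eef_rot: [0.328, 0.945, 0.0, 0.0]
contact_force: [-0.5, -0.1, 3.5]
0.7582553256068658 [ 0.06048803  0.10772161 -0.00216756]
```

```bash
python3 -m pendant '[[1,[0,0,0.5],[0,0,0]],[1,[0,0,0.5],[0,0,0]],[1,[0,0,0.5],[0,0,0]]]' | egrep 'tool|contact|rot'
```

```text
tool_pos: [0.5685, -0.0497, 0.1305]
eef_rot: [0.329, 0.944, 0.0, 0.0]
contact_force: [0.4, 0.9, 2.5]
```

```bash
python3 -m pendant '[[1,[0,0,0.6],[0,0,0]],[1,[0,0,0.6],[0,0,0]]]' | egrep 'tool|contact|rot'
```

```text
tool_pos: [0.5685, -0.0497, 0.1293]
eef_rot: [0.329, 0.944, 0.0, 0.0]
contact_force: [0.9, 1.2, 2.6]
```

```bash
python3 -m pendant '[[1,[0,0,0.5],[0,0,0]],[1,[0,0,0.5],[0,0,0]]]' | egrep 'tool|contact|rot'
```

```text
tool_pos: [0.5684, -0.0497, 0.1283]
eef_rot: [0.329, 0.944, 0.0, 0.0]
contact_force: [0.1, 2.1, 2.7]
```

```bash
python3 -m pendant '[[1,[0,0,0.7],[0,0,0]],[1,[0,0,0.7],[0,0,0]],[1,[0,0,0.6],[0,0,0]]]' | egrep 'tool|contact|rot'
```

```text
tool_pos: [0.5685, -0.0497, 0.1263]
eef_rot: [0.329, 0.944, 0.0, 0.0]
contact_force: [0.9, 3.6, 2.2]
```

```bash
python3 -m pendant '[[1,[0,0,0.7],[0,0,0]],[1,[0,0,0.7],[0,0,0]],[1,[0,0,0.6],[0,0,0]]]' | egrep 'tool|contact|rot'
```

```text
tool_pos: [0.5684, -0.0498, 0.1243]
eef_rot: [0.329, 0.944, 0.0, 0.0]
contact_force: [0.3, 4.2, 3.1]
```

```bash
python3 -m pendant '[[1,[0,0,0.7],[0,0,0]],[1,[0,0,0.7],[0,0,0]],[1,[0,0,0.6],[0,0,0]]]' | egrep 'tool|contact|rot'
```

```text
tool_pos: [0.5684, -0.0498, 0.1223]
eef_rot: [0.329, 0.944, 0.0, 0.0]
contact_force: [1.0, 3.7, 1.9]
```

```bash
python3 -m pendant '[[1,[0,0,0.7],[0,0,0]],[1,[0,0,0.7],[0,0,0]],[1,[0,0,0.6],[0,0,0]]]' | egrep 'tool|contact|rot'
```

```text
tool_pos: [0.5684, -0.0498, 0.1203]
eef_rot: [0.329, 0.944, 0.0, 0.0]
contact_force: [0.9, 4.4, 3.1]
```

```bash
python3 -m pendant '[[1,[0.3,0.4,0.5],[0,0,0]],[1,[0,0,0.5],[0,0,0]],[1,[0,0,0.5],[0,0,0]]]' | egrep 'tool|contact|rot'
```

```text
tool_pos: [0.5685, -0.0498, 0.1192]
eef_rot: [0.329, 0.944, -0.0, 0.0]
contact_force: [-0.1, 3.6, 8.1]
```

```bash
python3 -m pendant '[[1,[0,0,0.4],[0,0,0]],[1,[0,0,0.4],[0,0,0]]]' | egrep 'tool|contact|rot'
```

```text
tool_pos: [0.5685, -0.0498, 0.1191]
eef_rot: [0.329, 0.944, -0.0, 0.0]
contact_force: [-1.1, 4.3, 14.6]
```

```bash
python3 -m pendant '[[1,[0,0,0.3],[0,0,0]],[1,[0,0,0.3],[0,0,0]]]' | egrep 'tool|contact|rot'
```

```text
tool_pos: [0.5685, -0.0498, 0.1191]
eef_rot: [0.329, 0.944, -0.0, 0.001]
contact_force: [-2.0, 3.2, 17.7]
```

```bash
python3 -m pendant '[[1,[0,0,-0.4],[0,0,1]],[1,[0,0,0],[0,0,1]],[1,[0,0,0.3],[0,0,-1]],[1,[0,0,0.3],[0,0,-1]]]' | egrep 'tool|contact|rot'; python3 - <<'E'
from h import *
s=cams.snapshot("scene")
cv2.imwrite("pics/s2.png",cv2.resize(s["img"][215:325,255:385,::-1],None,fx=5,fy=5,interpolation=cv2.INTER_CUBIC))
E
```

```text
tool_pos: [0.5685, -0.0498, 0.119]
eef_rot: [0.329, 0.944, -0.0, 0.001]
contact_force: [-3.1, 4.1, 18.5]
```

View pics/s2.png

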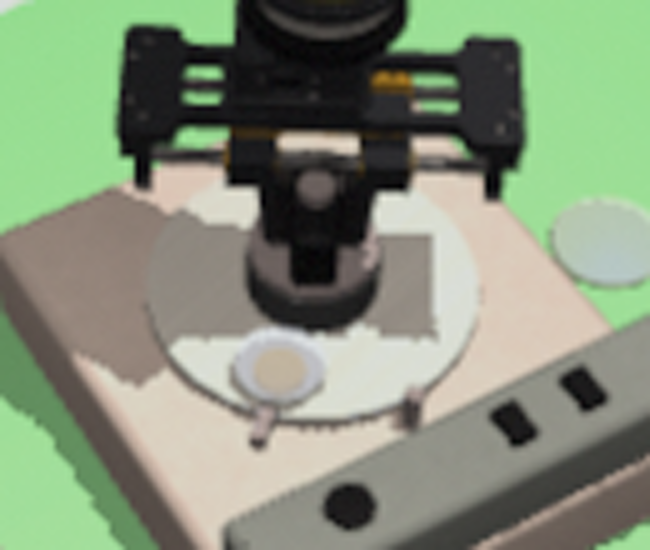

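```bash
python3 -m pendant '[[1,[0,0,-0.5],[0,0,-1]],[1,[0,0,0],[0,0,-2]],[1,[0,0,0],[0,0,-2]],[1,[0,0,0],[0,0,-2]],[1,[0,0,0],[0,0,-2]]]' | egrep 'tool|contact|rot';python3 -c "
from plant import r;s=r.get_state();print(s['q'][6],s['moment'])"
```

```text
tool_pos: [0.5684, -0.0498, 0.1191]
eef_rot: [0.254, 0.967, -0.0, 0.0]
contact_force: [-2.0, 3.3, 14.7]
0.8566201589032185 [ 0.93243181  0.36625052 -0.1785473 ]
```

```bash
python3 -m pendant '[[1,[0,0,0],[0,0,-2]],[1,[0,0,0],[0,0,-2]],[1,[0,0,0],[0,0,-2]],[1,[0,0,0],[0,0,-2]],[1,[0,0,0],[0,0,-2]]]' | egrep 'tool|contact|rot';python3 -c "
from plant import r;s=r.get_state();print(s['q'][6],s['moment'])"
```

```text
tool_pos: [0.5684, -0.0499, 0.1191]
eef_rot: [0.169, 0.986, -0.0, 0.0]
contact_force: [-1.6, 3.3, 14.4]
0.9729727905732081 [ 0.81490162  0.38294346 -0.21417055]
```

```bash
python3 -m pendant '[[0.35,[0,0,-0.8],[0,0,0]],[0.35,[0,0,0],[0,0,0]],[0.35,[0,0,0],[0,0,0]],[0.35,[0,0,2],[0,0,0]],[0.35,[0,0,1.5],[0,0,0]]]';  python3 -m pendant '[[0.35,[0,0,1],[0,0,0]],[0.35,[0,0,0.8],[0,0,0]]]'
```

```text
clock: 14.95
tool_pos: [0.5681, -0.0496, 0.1147]
eef_rot: [0.168, 0.986, -0.0, -0.0]
contact_force: [-0.4, 0.4, 0.7]
opening: 0.323
finger_force: 0.0
clock: 15.2
tool_pos: [0.5683, -0.0495, 0.1131]
eef_rot: [0.168, 0.986, 0.0, -0.0]
contact_force: [0.1, 0.1, -0.5]
opening: 0.322
finger_force: 0.0
```

```bash
python3 -m pendant '[[0.35,[0,0,0.6],[0,0,0]],[0.35,[0,0,0.4],[0,0,0]]]'|egrep 'tool|cont';  python3 -m pendant '[[0.35,[0,0,0.5],[0,0,0]],[0.35,[0,0,0],[0,0,0]]]'|egrep 'tool|cont'
```

```text
tool_pos: [0.5683, -0.0495, 0.1124]
contact_force: [0.3, 0.2, 4.5]
tool_pos: [0.5684, -0.0495, 0.1124]
contact_force: [-2.9, -0.6, 6.1]
```

```bash
python3 -m pendant '[[0.35,[0,0,-3],[0,0,0]],[0.35,[0,0,-3.5],[0,0,0]],[0.35,[0,0,0],[0,0,0]],[1,[0,0,0],[0,0,0]],[1,[0,0,0],[0,0,0]],[1,[0,0,0],[0,0,0]],[1,[0,0,0],[0,0,0]]]' 30;  python3 -m pendant '[[1,[0,0,0],[0,0,-2]],[1,[0,0,0],[0,0,-2]],[1,[0,0,0],[0,0,-2]],[1,[0,0,0],[0,0,-2]],[1,[0,0,0],[0,0,-2]]]'; python3 - <<'E'
from h import *
s=r.get_state();print(s['q'][6],s['moment'])
c=cams.snapshot("top");cv2.imwrite("pics/t3.png",cv2.resize(c["img"][150:260,300:420,::-1],None,fx=5,fy=5,interpolation=cv2.INTER_CUBIC))
s=cams.snapshot("scene")
cv2.imwrite("pics/s3.png",cv2.resize(s["img"][215:325,255:385,::-1],None,fx=5,fy=5,interpolation=cv2.INTER_CUBIC))
E
```

```text
clock: 16.58
tool_pos: [0.5683, -0.0498, 0.1182]
eef_rot: [0.169, 0.986, -0.0, -0.0]
contact_force: [-1.2, -1.2, 1.8]
opening: 0.27
finger_force: 30.0
clock: 17.2
tool_pos: [0.5682, -0.0498, 0.1182]
eef_rot: [0.081, 0.997, -0.0, -0.0]
contact_force: [-0.6, -2.7, 2.7]
opening: 0.276
finger_force: 30.0
1.0926089261426202 [-0.48297781  0.15563327 -0.18905038]
```

View pics/s3.png

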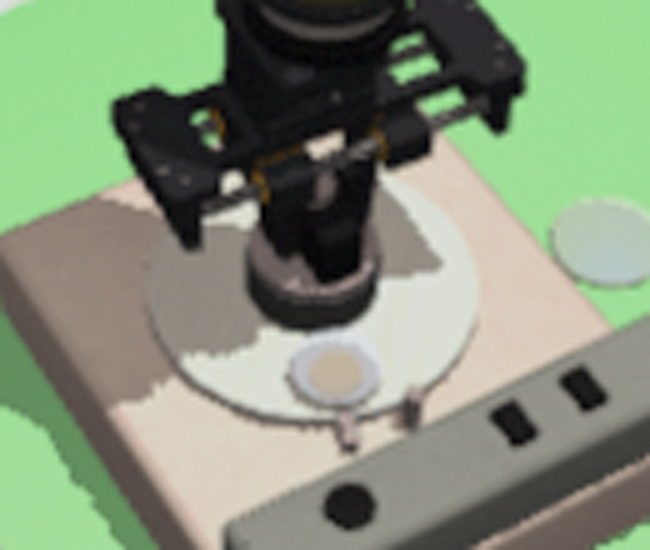

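Lug tip at crop (347,445), post top at (412,390): close now; measure the angle left.

```bash
python3 - <<'E'
from h import *
s=cams.snapshot("scene");g=lambda p,z:plane(s,np.array(p,float)/5+[255-.4,215-.4],z)[0]
# axis in this camera from table rim extremes
C=np.array([.5685,-.0498]);
T=np.array([g(p,.08) for p in((148,290),(478,290),(313,420))]);print(T,np.hypot(*(T[:,:2]-C).T))
for C2 in(C,C+[.006,-.006]):
  for n,p,z in(("lug",(347,443),.081),("post",(412,391),.095),("lug0",(258,440),.081)):
    v=g(p,z)[:2]-C2;print(n,np.hypot(*v),np.degrees(np.arctan2(v[1],v[0])))
E
```

```text
[[ 0.52513863 -0.12190203  0.08      ]
 [ 0.62306454  0.01348174  0.08      ]
 [ 0.6379054  -0.10308975  0.08      ]] [0.08413626 0.08355757 0.08750375]
lug 0.10255856109695974 -28.379720331755593
post 0.09283598398501967 -7.0339283546206826
lug0 0.10403775493501267 -52.171614564346605
lug 0.09445896800344564 -26.907403288356335
post 0.08630441157675772 -3.566291126869853
lug0 0.09562472436059372 -52.806341984507306
```

```bash
python3 -m pendant '[[1,[0,0,0],[0,0,-2]],[1,[0,0,0],[0,0,-2]],[1,[0,0,0],[0,0,-2]],[1,[0,0,0],[0,0,-2]],[1,[0,0,0],[0,0,-1]]]'|egrep 'rot|cont'; python3 -c "
from plant import r;s=r.get_state();print(s['q'][6],s['moment'])"
```

```text
eef_rot: [0.003, 1.0, -0.0, -0.0]
contact_force: [-0.7, -4.4, 3.3]
1.1998748262311636 [-0.84970339  0.15480172 -0.22991071]
```

```bash
python3 -m pendant '[[1,[0,0,0],[0,0,-0.7]],[1,[0,0,0],[0,0,-0.7]]]'|egrep 'rot|cont'; python3 -c "
from plant import r;s=r.get_state();print(s['q'][6],s['moment'])"
```

```text
eef_rot: [-0.009, 1.0, -0.0, -0.0]
contact_force: [-0.9, -5.1, 2.4]
1.216422039107727 [-0.93610354  0.17661923 -0.14323608]
```

```bash
python3 -m pendant '[[1,[0,0,0],[0,0,-0.7]],[1,[0,0,0],[0,0,-0.7]]]'|egrep 'rot|cont'; python3 -c "
from plant import r;s=r.get_state();print(s['q'][6],s['moment'])"
```

```text
eef_rot: [-0.021, 1.0, -0.0, -0.0]
contact_force: [-0.8, -4.8, 3.1]
1.2334276108040345 [-0.99796092  0.22379093 -0.15164281]
```

Fy is creeping up; I'll relieve it a little and keep going in small steps.

```bash
python3 -m pendant '[[1,[0,-0.5,0],[0,0,-0.7]],[1,[0,0,0],[0,0,-0.7]]]'|egrep 'rot|cont'; python3 -c "
from plant import r;s=r.get_state();print(s['q'][6],s['moment'])"
```

```text
eef_rot: [-0.034, 0.999, 0.0, -0.0]
contact_force: [-1.4, -4.9, 2.3]
1.251221615508712 [-0.92347429  0.23796578 -0.11493862]
```

```bash
python3 -m pendant '[[1,[0,0,0],[0,0,-0.6]],[1,[0,0,0],[0,0,-0.6]]]'|egrep 'rot|cont'; python3 -c "
from plant import r;s=r.get_state();print(s['q'][6],s['moment'])"
```

```text
eef_rot: [-0.044, 0.999, 0.0, -0.0]
contact_force: [-1.7, -4.1, 2.8]
1.2658156972895342 [-0.90517813  0.30239763 -0.13630362]
```

```bash
python3 -m pendant '[[1,[0,0,0],[0,0,-0.5]],[1,[0,0,0],[0,0,-0.5]]]'|egrep 'rot|cont'; python3 -c "
from plant import r;s=r.get_state();print(s['q'][6],s['moment'])"
```

```text
eef_rot: [-0.052, 0.999, 0.0, -0.0]
contact_force: [-1.7, -3.3, 3.1]
1.2776813413988268 [-0.84711306  0.32122994 -0.4161621 ]
```

```bash
python3 -m pendant '[[1,[0,0,0],[0,0,-0.1]]]'|egrep 'rot|cont|clock'; python3 - <<'E'
from h import *
s=r.get_state();print(s['q'][6],s['moment'])
s=cams.snapshot("scene")
cv2.imwrite("pics/s4.png",cv2.resize(s["img"][215:325,255:385,::-1],None,fx=5,fy=5,interpolation=cv2.INTER_CUBIC))
E
```

```text
clock: 19.35
eef_rot: [-0.053, 0.999, 0.0, -0.0]
contact_force: [-2.0, -4.0, 3.6]
1.278629736542378 [-0.83275838  0.36731324 -0.42502375]
```

View pics/s4.png

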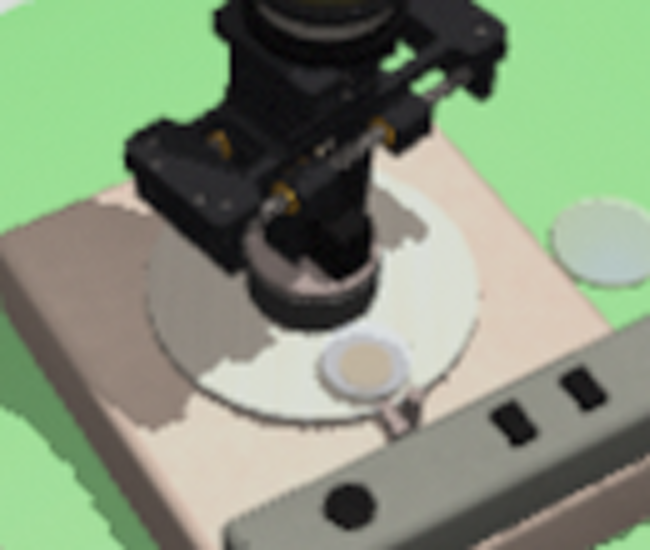

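The lug at (398,420) now touches the post at (412,405). I'll hold briefly, ease the torque, open and lift.

```bash
python3 -m pendant '[[1,[0,0,0],[0,0,0]],[1,[0,0,0],[0,0,0.5]],[0.3,[0,0,0],[0,0,0]],[0,[0,0,0],[0,0,0]],[-0.4,[0,0,0],[0,0,0]],[-0.4,[0,0,0],[0,0,0]],[-0.4,[0,0,0],[0,0,0]]]'; python3 -m pendant '[[-0.4,[0,0,-15],[0,0,0]],[-0.4,[0,0,-30],[0,0,0]],[-0.4,[0,0,-40],[0,0,0]],[-0.4,[0,0,-20],[0,0,0]],[-0.4,[0,0,0],[0,0,0]],[-0.4,[0,0,0],[0,0,0]],[-0.4,[0,0,0],[0,0,0]],[-0.4,[0,0,0],[0,0,0]]]'; python3 - <<'E'
from h import *
s=cams.snapshot("scene");w=cams.snapshot("wrist")["img"]
a=cv2.resize(s["img"][215:325,255:385],(390,330),interpolation=cv2.INTER_CUBIC);b=cv2.resize(w[60:390,140:500],(360,330))
cv2.imwrite("pics/end.png",np.hstack([a,b])[:,:,::-1])
E
```

```text
clock: 20.27
tool_pos: [0.5684, -0.0499, 0.1182]
eef_rot: [-0.049, 0.999, 0.0, 0.0]
contact_force: [0.3, 0.4, -0.9]
opening: 0.7
finger_force: 0.0
clock: 21.28
tool_pos: [0.5679, -0.05, 0.2224]
eef_rot: [-0.049, 0.999, 0.0, -0.001]
contact_force: [-0.2, -0.7, 0.1]
opening: 0.7
finger_force: 0.0
```

View pics/end.png

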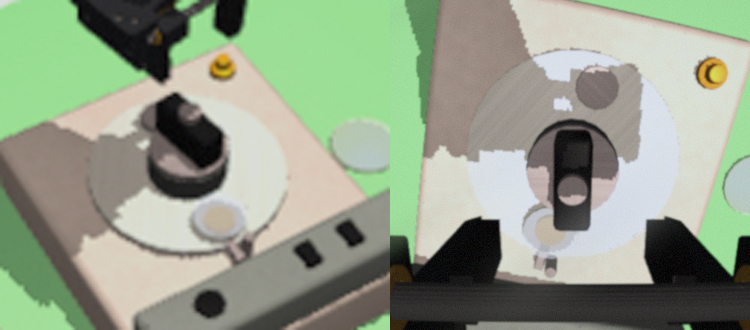

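The knob is down and free, with the flange on the hub. The lug is against the post (left panel ~(240,248)), and the gripper is clear.

```bash
python3 -c "
from plant import r;print(r.finish_job())"
```

```text
the job is handed in; nothing more can be done
None
```

I handed the job in at about 21 s: the knob is fully home and in gear, the lug rests against the stop post, and the gripper is clear, but the hand-in returned no verdict.

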